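Hang the masher on the utensil carousel

ROBOT

A 6-joint arm with a two-finger parallel gripper is mounted at the origin on the work surface. World frame = base frame: x ahead of the robot, y to its left, z up, the work surface at z = 0. Lengths are in m, angles in rad, forces in N, time in s.
With the tool pointing down it reaches from about 0.35 to 0.775 m from the base axis. Payload 5.5 kg.
Tool frame: the origin (TCP) lies at the very end of the fingers, on their centre line; the grasp point (between the pads) lies tcp_to_grasp behind it (tcp_to_grasp is the distance from the TCP to the grasp point, in m); z points along the fingers, y is the line along which they close (so a half turn about z gives the same grasp; the last joint's range is limited). The gripper opens to 85 mm and grips with 20 to 120 N. Pads are 22 mm wide; open, the fingers measure 114 mm over their backs; the gripper's body (76 mm by 85 mm) begins 54 mm behind the grasp point. The pads swing forward as they close: fully open they stand 13 mm farther back than shut.
Start: joints at [-1.265, 0.313, 0.046, 1.304, 0, 1.431], TCP at [0.248, -0.519, 0.231] pointing down, gripper open.
Joint ranges: [-2.76, 2.76], [-0.86, 1.69], [-1.03, 1.26], [-2.2, 2.34], [-1.47, 1.5], [-3.14, 3.14]. Speed limits (rad/s): [2.57, 2.57, 3.14, 3.14, 3.14, 3.14].

INTERFACE

Orientations are given as [roll, pitch, yaw] about the fixed x, y, z axes, in that order (R = Rz(yaw) Ry(pitch) Rx(roll)).
In Python, from rig import state, capture, sign_off, tcp_to_grasp gives the robot as it stands. The module is installed in compiled form; this text tells all that it offers.
- The arm moves only by the shell command python3 -m pendant 'ROWS' [OPENING]. ROWS is text: rows parted by semicolons, each of 4 numbers parted by spaces: the shift along the tool's x, y, z in mm, then the turn about the tool's z in degrees. A call has 1 to 20 rows; each row shifts and turns the commanded pose from where the row before left it, along the tool's axes as they then stand; what a row does not reach is not made up. A row lasts 1/8 s, in which the tool goes at most 62.5 mm and 10.7 degrees, less where a joint would pass 70% of its speed; a pose out of reach is approached as far as the arm can. A call with a gripper value outside its range is refused whole. OPENING is the closure, from -1 (fully open) to 1 (shut), set as the call begins (- or left out, the last holds). The fingers move at their own pace and stop on an object; the grip force is fixed at half the most. Time passes only in rows, so rows that do not move let the fingers close. It gives the time, the measured TCP pose, the force, the opening and the grip force at its end, in the units of the state.
- state(): the state, without advancing time (a new reading comes with each control period).
- capture(name): name is "side" or "top" or "wrist"; returns a dict with "pixels" (384x512x3 uint8, red, green, blue), "depth" (384x512 float32, m along the optical axis (not along the pixel's ray), 0 where there is no reading), "mtx" (3x3 intrinsics, pixels), "eye" and "rotation" of the camera in the world; the wrist camera has in their place "hand_eye" (4x4, takes a point from camera to tool coordinates, whose origin is the TCP and whose axes are the flange's). Camera axes: x right, y up, looking along -z (the intrinsics and any distortion apply to the point x, -y, -z); pixel columns grow to the right and rows downward; lengths in m; the calibration is good to about 2 mm. The wrist camera is an equidistant fisheye: a pixel r from the principal point sees the ray r / f radians off the axis. A picture is of the moment at which its call begins: read the wrist's pose just before it.
- sign_off(): hands the job in; it is judged then, once.
The state is a dict: "clock": time; "qpos": joint angles; "joint_velocities": joint speeds; "joint_torque": joint torques, N m; "position": TCP position; "tcp_rot": TCP orientation; "force": force on the tool from outside, world axes, zero at the start; "moment": the same for the moment, N m; "gripper_width": opening from 0.0 (shut) to 1.0 (fully open); "grip_force": force on a finger pad.
Only numpy, scipy, OpenCV 4.12 (cv2) and the standard library are available. Lean on these libraries where they do the work, as an engineer would, in place of code of your own. Each camera call takes 0.05 s, during which the arm holds its last target. There are 200 camera calls.

TASK

Turn the utensil carousel by the knob on its top until its one empty hook stands over the brass pointer on its base, then hang the potato masher with the pale wooden handle on that hook by the wire arch below its handle, and let go so that it hangs there freely. Leave the black-handled masher standing where it is.

Things in the scene. Friction and masses are not known exactly. Their poses are not given: they have to be found in the camera images.
- carousel: Fixed utensil carousel: dark round foot, 170 mm across, 18 mm thick, with a post. Origin on the counter at the post's axis, z up. A brass pointer 24 mm wide sticks out along the carousel's own -x (roughly towards the robot) to 150 mm. On the post turns a head with four brass hooks 90 degrees apart: ladle, slotted turner and whisk (fast to the head, up to 65 mm wide) on three, one empty.
- rotor (a joint): Turn of the head, rad, counter-clockwise from above positive. At 0 the empty hook points along the carousel's -x, over the brass pointer. Starts at 0.8 to 1.5; turns with light friction (under 0.15 N m) and stays put. To turn it: a brass bar knob on top, on the axis, 42 mm long in line with the empty hook, 16 mm thick, 254 to 292 mm above the counter.
- seat (a point): Top of the rod in the middle of the empty hook's dip, 112 mm from the carousel's axis, 229 mm above the counter; turns with the head, its -x axis pointing outwards along the hook. The hook is an 8 mm rod: level out from the post (top 241 mm up), an 18 mm long dip, then a tip rising outwards to 142 mm from the axis and 253 mm up. The other three hooks are alike.
- masher: Potato masher, pale wooden handle, about 0.2 kg, standing upright on a round steel plate 80 mm across, 5 mm thick. Origin: centre of the plate's underside, z up. Handle: round, 26 mm diameter, 136 to 212 mm above the origin. Below it two upright 8 mm wires, 28 mm to either side along the masher's y, joined by a wire arch in the y-z plane. Hanging, its origin is about 111 mm up.
- arch (a point): Underside of the middle of that masher's wire arch, 118 mm above the masher's origin, axes as the masher's: this rests on the hook. The middle 28 mm of the arch is level. The opening below it is 48 mm wide along y and reaches down to the plate; a hook passes through it along x, either way round.
- black_masher: A masher of the same shape and size with a black handle: a bystander. Origin: centre of its plate's underside.
There are look-alikes about, which are no part of the job. What is shaped like the masher but purple is not meant.

How it is judged:
By the outcome, as a careful person would: the job done as asked, in the order asked, and still so for the second after the job is handed in, with the robot touching nothing.
It also fails if it takes over 45 s, if anything falls off the work surface, if the arm or the gripper's body presses on something with over 40 N, if the wrist force passes 120 N, or if a joint passes its speed limit or range.

## Working session

There is one attempt and no reset: what is moved stays moved. The work goes in short steps, Python scripts to look and compute and a shell command to move; the robot and the scene stay as the last step left them, time stands still between calls to the robot, and variables do not carry over. Pictures are saved under pics/ and viewed, at most 10 in all, crops included, and the job is handed in when it is done.

```bash
mkdir -p pics; cat > h.py <<'E'
import numpy as np, cv2
from rig import state, capture, tcp_to_grasp
def cloud(c):
    """world points for each pixel (fixed cams)"""
    d=c["depth"]; K=np.array(c["mtx"]); v,u=np.mgrid[:384,:512]
    x=(u-K[0,2])/K[0,0]*d; y=-(v-K[1,2])/K[1,1]*d
    return np.stack([x,y,-d],-1)@np.array(c["rotation"]).T+np.array(c["eye"])
def save(c,n): cv2.imwrite(f"pics/{n}.png",c["pixels"][...,::-1])
E
python3 - <<'E'
from h import *
s=state(); print(s, tcp_to_grasp)
a=capture("side");b=capture("top")
for c in(a,b): print(c.keys(),c["mtx"],c["eye"],c["rotation"])
import pickle; pickle.dump((a,b),open("ab.pkl","wb"))
save(a,"side0");save(b,"top0")
E
```

```text
{'clock': 0.0, 'qpos': array([-1.26458267e+00,  3.13991601e-01,  4.50057833e-02,  1.30359177e+00,
        1.39624430e-05,  1.43118061e+00]), 'joint_velocities': array([ 0.00028262,  0.00077689,  0.000827  ,  0.0002914 , -0.00181899,
        0.00165071]), 'joint_torque': array([ 2.18569367e-04, -4.80624139e+01,  2.98536587e+01,  1.92328321e-02,
       -2.86136162e-05, -7.72380730e-06]), 'position': array([ 0.24778034, -0.51832657,  0.23042483]), 'tcp_rot': array([-3.13983067e+00, -2.61710901e-04,  4.45829125e-01]), 'force': array([-0.517684  , -0.83192856,  0.37994515]), 'moment': array([-0.01099607,  0.00705353,  0.03636016]), 'grip_force': 0.0, 'gripper_width': 0.9980297791423048} 0.0187
dict_keys(['pixels', 'depth', 'mtx', 'eye', 'rotation']) [[371.51925464   0.         256.44424064]
 [  0.         371.51925464 182.84310675]
 [  0.           0.           1.        ]] [0.20408604 0.63489861 1.01153762] [ 0.68359117 -0.01320621 -2.69775311]
dict_keys(['pixels', 'depth', 'mtx', 'eye', 'rotation']) [[368.71243376   0.         251.95745611]
 [  0.         368.71243376 199.19973232]
 [  0.           0.           1.        ]] [ 0.35391737 -0.01889062  1.17865063] [ 0.14718064  0.01473158 -1.54776177]
```

```bash
sed -i 's/np.array(c\["rotation"\]).T/Rot.from_euler("xyz",c["rotation"]).as_matrix().T/; 1a from scipy.spatial.transform import Rotation as Rot' h.py
python3 - <<'E'
from h import *
import pickle; a,b=pickle.load(open("ab.pkl","rb"))
P=cloud(b); Q=cloud(a)
print(P[200:210:5,100:500:80].round(3)); 
for c,X in((a,Q),(b,P)): print(np.median(X[c["depth"]>0][:,2]))
cv2.imwrite("pics/both.png",cv2.resize(np.hstack([a["pixels"],b["pixels"]])[...,::-1],(800,300)))
E
```

```text
[[[ 0.515  0.496  0.002]
  [ 0.521  0.236 -0.001]
  [ 0.524 -0.023  0.014]
  [ 0.531 -0.281  0.002]
  [ 0.537 -0.536  0.001]]

 [[ 0.499  0.496 -0.003]
  [ 0.504  0.235  0.   ]
  [ 0.508 -0.024  0.014]
  [ 0.515 -0.281 -0.001]
  [ 0.52  -0.535  0.002]]]
0.0007516692058269214
-3.918138703784546e-05
```

View pics/side0.png

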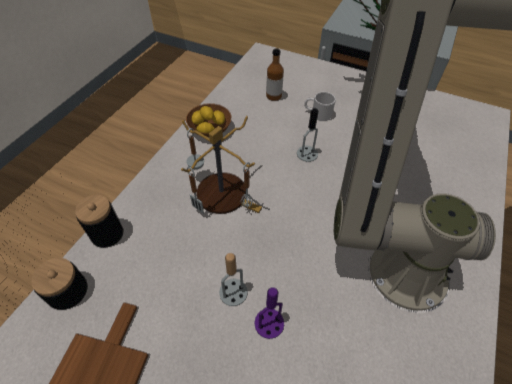

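View pics/top0.png

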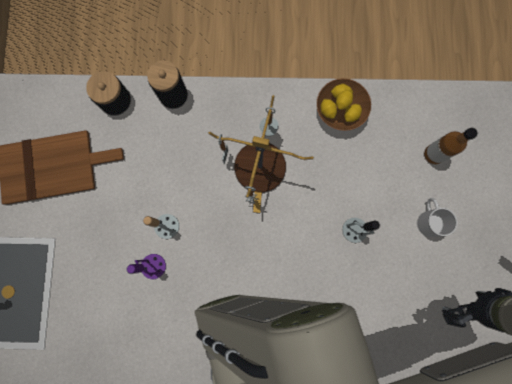

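```bash

python3 - <<'E'
from h import *
import pickle; a,b=pickle.load(open("ab.pkl","rb"))
P=cloud(b); Q=cloud(a)
cv2.imwrite("pics/top_crop.png",cv2.resize(b["pixels"][85:225,130:330][...,::-1],(800,560),interpolation=cv2.INTER_CUBIC))
hsv=cv2.cvtColor(b["pixels"],cv2.COLOR_RGB2HSV)
X=P
for n,m in dict(head=(X[...,2]>.22)&(X[...,2]<.26),knob=(X[...,2]>.265)&(X[...,2]<.30)).items():
    m=m&(X[...,0]>.4)&(abs(X[...,1])<.25)&(X[...,0]<.85)
    print(n,m.sum(),X[m].mean(0),X[m].min(0),X[m].max(0))
    if n=="knob": 
        p=X[m][:,:2]; w,v=np.linalg.eigh(np.cov(p.T)); print(w**.5,v[:,1])
# foot: low z 10-22mm
m=(X[...,2]>.010)&(X[...,2]<.024)&(X[...,0]>.4)&(X[...,0]<.75)&(abs(X[...,1]+.03)<.13)
ys,xs=np.nonzero(m); 
print("foot ext",X[m].min(0),X[m].max(0))
foot=m&(b["pixels"].max(-1)<95)
(c,r)=cv2.minEnclosingCircle(X[foot][:,:2].astype(np.float32)); print("foot circ",c,r)
br=m&(hsv[...,1]>110)&(hsv[...,2]>110); print("ptr",br.sum(),X[br].mean(0),X[br].min(0),X[br].max(0))
# mashers: handle from depth
for n,x0,y0 in(("pale",.46,.30),("black",.45,-.28)):
  for lo,hi in((.003,.012),(.14,.2),(.2,.225)):
    for Z in(P,Q):
      m=(Z[...,2]>lo)&(Z[...,2]<hi)&(abs(Z[...,0]-x0)<.07)&(abs(Z[...,1]-y0)<.08)
      if m.sum(): 
        c,r=cv2.minEnclosingCircle(Z[m][:,:2].astype(np.float32)); print(n,lo,m.sum(),Z[m].mean(0).round(3),np.round(c,3),round(r,3))
E
```

```text
head 638 [ 0.63312218 -0.01697686  0.23845151] [ 0.49622348 -0.15519479  0.22013828] [0.77157146 0.11729683 0.25908028]
knob 147 [ 0.63119442 -0.01941832  0.28710542] [ 0.62241652 -0.04007771  0.26553141] [0.64499665 0.00077662 0.29525506]
[0.00503502 0.01210461] [0.2061217  0.97852636]
foot ext [ 0.48545359 -0.10219755  0.01005515] [0.71367875 0.06361564 0.02383082]
foot circ (0.6071701645851135, -0.02468915842473507) 0.10939328372478485
ptr 64 [ 0.5259211  -0.01719678  0.01264505] [ 0.48595005 -0.07532897  0.01005515] [ 0.69399804 -0.00168979  0.02138187]
pale 0.003 444 [0.444 0.283 0.005] [0.458 0.3  ] 0.103
pale 0.003 774 [0.441 0.288 0.005] [0.457 0.3  ] 0.103
pale 0.14 55 [0.432 0.266 0.17 ] [0.434 0.273] 0.013
pale 0.14 115 [0.429 0.282 0.171] [0.434 0.275] 0.013
pale 0.2 79 [0.434 0.274 0.21 ] [0.435 0.275] 0.013
pale 0.2 93 [0.433 0.277 0.21 ] [0.434 0.275] 0.013
black 0.003 474 [ 0.441 -0.303  0.005] [ 0.449 -0.28 ] 0.099
black 0.003 391 [ 0.441 -0.297  0.006] [ 0.453 -0.279] 0.095
black 0.14 64 [ 0.433 -0.315  0.171] [ 0.436 -0.323] 0.013
black 0.14 104 [ 0.434 -0.317  0.171] [ 0.435 -0.321] 0.013
black 0.2 79 [ 0.436 -0.322  0.21 ] [ 0.437 -0.324] 0.013
black 0.2 45 [ 0.435 -0.321  0.21 ] [ 0.434 -0.325] 0.013
```

View pics/top_crop.png

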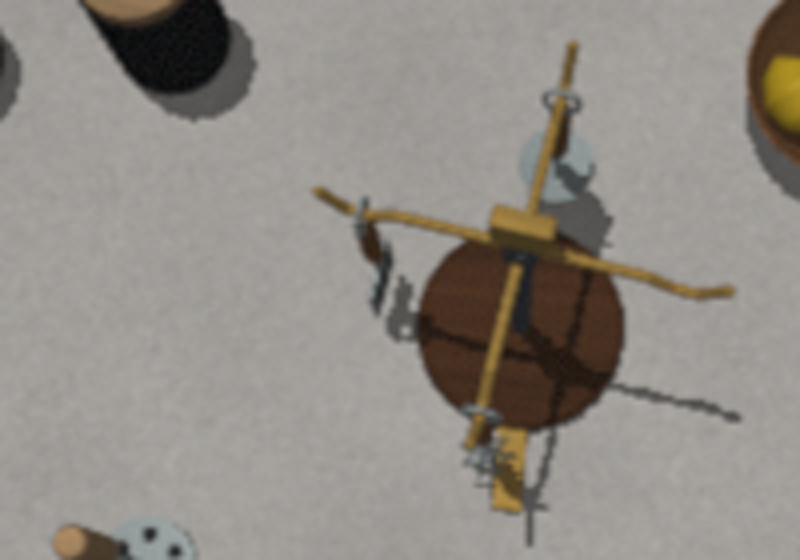

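```bash

python3 - <<'E'
from h import *
import pickle; a,b=pickle.load(open("ab.pkl","rb"))
P=cloud(b); Q=cloud(a)
A=np.array([.633,-.0187])
def brass(c):
    h=cv2.cvtColor(c["pixels"],cv2.COLOR_RGB2HSV); return (h[...,0]>12)&(h[...,0]<28)&(h[...,1]>110)&(h[...,2]>80)
for n,c,X in(("top",b,P),("side",a,Q)):
    r=X[...,:2]-A; d=np.hypot(*np.moveaxis(r,-1,0)); th=np.arctan2(r[...,1],r[...,0]); z=X[...,2]
    m=brass(c)&(d>.09)&(d<.155)&(z<.03)&(abs(r[...,1])<.05)&(r[...,0]<0)
    p=X[m]; print(n,"ptr",m.sum(),p.mean(0),p.min(0),p.max(0))
    v=p.mean(0)[:2]-A; print(" angle of ptr",np.degrees(np.arctan2(-v[1],-v[0])))
    m=(z>.222)&(z<.26)&(d>.05)&(d<.15)&brass(c)
    for k in range(4):
        c0=np.radians([-102,-12,78,168][k]); s=m&(np.cos(th-c0)>.8)
        q=r[s]
        if len(q)>10: ang=np.degrees(np.arctan2(q[:,1].mean(),q[:,0].mean())); print(" hook",k,len(q),ang,d[s].max(), X[s][d[s]>.135].mean(0))
    # masher wires
    M=np.array([.4345,.275]); r=X[...,:2]-M
    for lo,hi in((.03,.06),(.06,.09),(.09,.12),(.115,.134)):
        m=(z>lo)&(z<hi)&(np.hypot(r[...,0],r[...,1])<.06)
        q=r[m]
        if len(q)>4: w,v=np.linalg.eigh(np.cov(q.T)); print(" wires",lo,len(q),w**.5,v[:,1],np.degrees(np.arctan2(v[1,1],v[0,1])),q.mean(0),q.min(0),q.max(0))
    m=(z>.003)&(z<.012)&(np.hypot(r[...,0],r[...,1])<.06); h=cv2.cvtColor(c["pixels"],cv2.COLOR_RGB2HSV)
    print(" plate",X[m].mean(0),X[m].min(0),X[m].max(0))
E
```

```text
top ptr 89 [ 0.51196515 -0.0145948   0.01167934] [ 0.4859271  -0.02374905  0.00595629] [ 0.54079541 -0.00157855  0.01803698]
 angle of ptr -1.9425828895447323
 hook 0 65 -102.22936784917647 0.13926844949710113 [ 0.60279163 -0.15304862  0.25205987]
 hook 1 57 -13.630088022778667 0.13981745722878255 [ 0.76672859 -0.05012243  0.25249988]
 hook 2 58 76.23066151484136 0.13674990413196006 [0.66452714 0.11415748 0.25322551]
 hook 3 83 167.24994387160524 0.1371201236106467 [0.49908147 0.01075768 0.25100686]
 wires 0.03 6 [0.0007278  0.00215217] [-0.99277082  0.12002541] 173.10643099935214 [-0.0152687  -0.02600247] [-0.01777447 -0.02690993] [-0.01175943 -0.02466971]
 wires 0.06 7 [0.00134694 0.00294275] [-0.98669875  0.16255945] 170.64451289148118 [-0.01513498 -0.02510658] [-0.01855712 -0.02659682] [-0.01088933 -0.02259087]
 wires 0.09 17 [0.00196702 0.00500666] [0.68543922 0.72812985] 46.72984115941741 [-0.01308266 -0.02205288] [-0.01805104 -0.02712138] [-0.00466855 -0.0141238 ]
 wires 0.115 19 [0.00231314 0.00532   ] [0.559277   0.82898084] 55.99418804216749 [-0.00931967 -0.01462292] [-0.01
[... 696 characters left out ...]
7] [0.5270809  0.84981511] 58.19156568739239 [-0.00126234  0.00129244] [-0.01865816 -0.02367697] [0.0172513  0.02718979]
 wires 0.06 28 [0.00125917 0.02842648] [0.52619446 0.85036427] 58.25131135292009 [-0.00169326  0.00110833] [-0.01896609 -0.02503132] [0.01667493 0.02662061]
 wires 0.09 47 [0.00172077 0.02635848] [0.54312378 0.83965264] 57.10345767086856 [0.00018282 0.00343773] [-0.01905532 -0.02819104] [0.01723102 0.02729829]
 wires 0.115 39 [0.00227417 0.01733981] [0.55889665 0.82923732] 56.02047226674829 [0.00184391 0.00513758] [-0.01541015 -0.02233477] [0.01499859 0.02652663]
 plate [0.43041241 0.27613684 0.00586672] [0.37631134 0.21754854 0.0030156 ] [0.489677   0.33179349 0.01117356]
```

```bash
python3 -m pendant '0 0 -57 0; 0 0 -57 0; 0 0 -56 0; 47 -24 0 0; 47 -24 0 0; 47 -24 0 0; 47 -24 0 0; 47 -24 0 0; 47 -24 0 0; 47 -24 0 0; 47 -24 0 0; 47 -24 0 0; 47 -24 0 0; 47 -24 0 0; 46 -22 0 0; 0 0 0 -10.5; 0 0 0 -10.5; 0 0 0 -10.5; 0 0 0 -10.5; 0 0 0 -10.5' -1; python3 -m pendant '0 0 0 -10.5; 0 0 0 -10.5; 0 0 0 -10.5; 0 0 0 -10.5; 0 0 0 -10.5; 0 0 0 -10.5; 0 0 0 -10.5; 0 0 0 -10.5; 0 0 0 -10.5; 0 0 0 -10.5; 0 0 0 -10.5; 0 0 0 -10.5; 0 0 0 -10.5; 0 0 0 -10.5; 0 0 0 -10.5; 0 0 0 -10.5; 0 0 0 -10.5; 0 0 0 0' -1
python3 -c "
from rig import state;print(state()['qpos'])"
```

```text
clock: 2.6
position: [0.6326, -0.018, 0.4006]
tcp_rot: [-3.14, 0.0, 1.368]
force: [-0.4, 0.2, -0.6]
gripper_width: 1.002
grip_force: 0.0
clock: 4.85
position: [0.6325, -0.018, 0.4007]
tcp_rot: [3.141, -0.0, -1.808]
force: [0.7, -0.2, 0.2]
gripper_width: 1.007
grip_force: 0.0
[-1.55185250e-01  4.88243248e-01  7.25607098e-01  1.80918474e+00
 -9.88796435e-05 -1.48916335e+00]
```

```bash
python3 -m pendant '1 -1 40 0.5; 0 0 40 0; 0 0 35 0; 0 0 23 0; 0 0 0 0' -1;  python3 -m pendant '0 0 0 0; 0 0 0 0; 0 0 0 0; 0 0 0 0; 0 0 0 0; 0 0 0 0' 1
```

```text
clock: 5.48
position: [0.6319, -0.0191, 0.261]
tcp_rot: [3.137, -0.001, -1.817]
force: [0.9, -0.6, 0.5]
gripper_width: 0.997
grip_force: 0.0
clock: 6.22
position: [0.6354, -0.0198, 0.2644]
tcp_rot: [-3.137, 0.0, -1.815]
force: [6.3, -1.2, 0.4]
gripper_width: 0.175
grip_force: 59.1
```

```bash
python3 -m pendant '0 0 0 10; 0 0 0 10; 0 0 0 10; 0 0 0 10; 0 0 0 10; 0 0 0 10; 0 0 0 10; 0 0 0 10; 0 0 0 0; 0 0 0 0' 1
cat > car.py <<'E'
from h import *
a=capture("side");b=capture("top")
print(state()["tcp_rot"],state()["position"])
import pickle; pickle.dump((a,b),open("ab2.pkl","wb"))
A=np.array([.6333,-.0193])
from h import *
for n,c in(("top",b),("side",a)):
    X=cloud(c); r=X[...,:2]-A; d=np.hypot(r[...,0],r[...,1]); z=X[...,2]
    h=cv2.cvtColor(c["pixels"],cv2.COLOR_RGB2HSV); br=(h[...,0]>12)&(h[...,0]<28)&(h[...,1]>110)&(h[...,2]>60)
    m=br&(d>.08)&(d<.16)&(z<.03)&(abs(r[...,1])<.05)&(r[...,0]<0)
    p=r[m]; print(n,"ptr",m.sum(),p.min(0),p.max(0))
    for lo in(.085,.095,.105,.115,.125,.135):
        q=p[(p[:,0]<-lo)&(p[:,0]>-lo-.01)]
        if len(q): print("   ",lo,q[:,1].min().round(4),q[:,1].max().round(4))
    m=br&(z>.215)&(z<.262)&(d>.04)&(d<.15)&(r[...,0]<0)&(abs(r[...,1])<.05)
    q=r[m]; 
    if len(q)>5: 
        f=np.polyfit(q[:,0],q[:,1],1); print("hook",len(q),f,np.degrees(np.arctan2(-q[:,1].mean(),-q[:,0].mean())),q.min(0),q.max(0))
cv2.imwrite("pics/c.png",cv2.resize(np.hstack([a["pixels"][90:230,160:300],b["pixels"][115:255,190:330]])[...,::-1],(800,400)))
E
python3 car.py
```

```text
clock: 7.48
position: [0.6359, -0.0203, 0.2643]
tcp_rot: [-3.14, 0.006, 3.071]
force: [7.1, -2.9, 0.8]
gripper_width: 0.174
grip_force: 59.0
[-3.14033295  0.00592032  3.07143114] [ 0.63591969 -0.02032429  0.26435621]Traceback (most recent call last):
  File "car.py", line 11, in <module>
    p=r[m]; print(n,"ptr",m.sum(),p.min(0),p.max(0))
                                  ~~~~~^^^
    return umr_minimum(a, axis, None, out, keepdims, initial, where)
ValueError: zero-size array to reduction operation minimum which has no identity
```

```bash
sed -i 's/print(n,"ptr",m.sum(),p.min(0),p.max(0))/print(n,"ptr",m.sum())/' car.py; python3 car.py
```

```text
[-3.14036936  0.00593917  3.0714278 ] [ 0.63593691 -0.02032768  0.26434215]
top ptr 0
side ptr 123
    0.085 -0.0057 0.0142
    0.095 -0.0032 0.0161
    0.105 -0.0021 0.0171
    0.115 -0.0023 0.0182
    0.125 -0.0026 0.019
    0.135 -0.0001 0.0168
hook 62 [-0.25354762 -0.01703547] -2.3716277990947874 [-0.13697148 -0.04918976] [-8.76226043e-05  4.34235123e-02]
```

View pics/c.png

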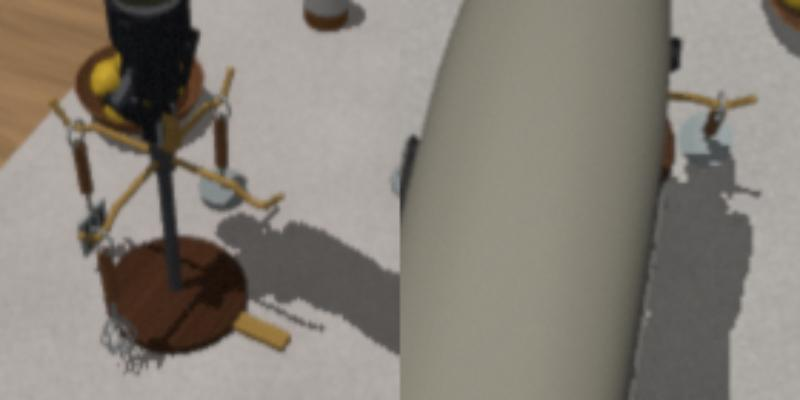

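```bash
python3 - <<'E'
from h import *
import pickle; a,b=pickle.load(open("ab2.pkl","rb")); A=np.array([.6333,-.0193])
X=cloud(a); r=X[...,:2]-A; z=X[...,2]; d=np.hypot(r[...,0],r[...,1])
h=cv2.cvtColor(a["pixels"],cv2.COLOR_RGB2HSV); br=(h[...,0]>12)&(h[...,0]<28)&(h[...,1]>110)&(h[...,2]>60)
for k,c0 in enumerate([176,-94,86,-4]):
    e=np.array([np.cos(np.radians(c0)),np.sin(np.radians(c0))]); al=r@e; la=r@np.array([-e[1],e[0]])
    m=br&(z>.215)&(z<.262)&(al>.05)&(al<.15)&(abs(la)<.015)
    q=r[m]
    if len(q)>5: print(c0,len(q),np.degrees(np.arctan2(q[:,1].sum(),q[:,0].sum())), al[m].max(), la[m][al[m]>.1].mean())
E
```

```text
176 52 175.60337239756174 0.1375159402211238 -0.0006531679807186351
-94 36 -94.26072192993342 0.13589624485371365 0.0005978603165445233
86 49 86.9071208835168 0.13955489261835982 0.0017326854043774357
-4 56 -3.564072160804708 0.14116623237545 0.0010770677260141667
```

```bash
python3 -m pendant '0 0 0 0; 0 0 0 0; 0 0 0 0; 0 0 0 0; 0 0 -30 0; 0 0 -55 0; 0 0 -55 0; 31 40 0 0; 31 40 0 0; 31 40 0 0; 32 40 0 0; 32 40 0 0; 32 40 0 0; 32 40 0 9.5; 0 0 0 9.5; 0 0 0 9; 0 0 0 0' -1
python3 car.py;python3 - <<'E'
from h import *
import pickle; a,b=pickle.load(open("ab2.pkl","rb"));A=np.array([.6333,-.0193])
for c in(a,b):
  X=cloud(c); r=X[...,:2]-A; z=X[...,2]
  h=cv2.cvtColor(c["pixels"],cv2.COLOR_RGB2HSV); br=(h[...,0]>12)&(h[...,0]<28)&(h[...,1]>110)&(h[...,2]>60)
  for k,c0 in enumerate([176,-94,86,-4]):
    e=np.array([np.cos(np.radians(c0)),np.sin(np.radians(c0))]); al=r@e; la=r@np.array([-e[1],e[0]])
    m=br&(z>.215)&(z<.262)&(al>.05)&(al<.15)&(abs(la)<.015)
    q=r[m]
    if len(q)>5: print(c0,len(q),np.degrees(np.arctan2(q[:,1].sum(),q[:,0].sum())), al[m].max())
E
```

```text
clock: 9.8
position: [0.4319, 0.2756, 0.4034]
tcp_rot: [3.142, 0.0, 2.586]
force: [-0.3, 0.0, -0.3]
gripper_width: 1.0
grip_force: 0.0
[-3.14155057e+00  7.26161163e-05  2.58648722e+00] [0.43216397 0.27527314 0.40329124]
top ptr 120
    0.085 -0.0039 0.0057
    0.095 -0.0041 0.0057
    0.105 -0.0043 0.015
    0.115 -0.0045 0.0148
    0.125 -0.0046 0.0146
    0.135 -0.0017 0.0143
hook 119 [-0.30765509 -0.02303913] -0.9630984803031574 [-0.13932638 -0.04791181] [-0.00034356  0.01063242]
side ptr 124
    0.085 -0.0069 0.0161
    0.095 -0.0053 0.0178
    0.105 -0.0003 0.0174
    0.115 -0.0023 0.0196
    0.125 -0.0033 0.0177
    0.135 -0.0014 0.0182
86 31 86.71283344275571 0.1404611055261934
-4 35 -3.3832593354649587 0.14243304523222847
176 96 176.0950630171801 0.13965284612798365
-94 58 -93.38623394091329 0.13754163799309538
86 56 85.62416965964756 0.13751033540643148
-4 58 -4.19093266938579 0.1371194526222731
```

View pics/c.png

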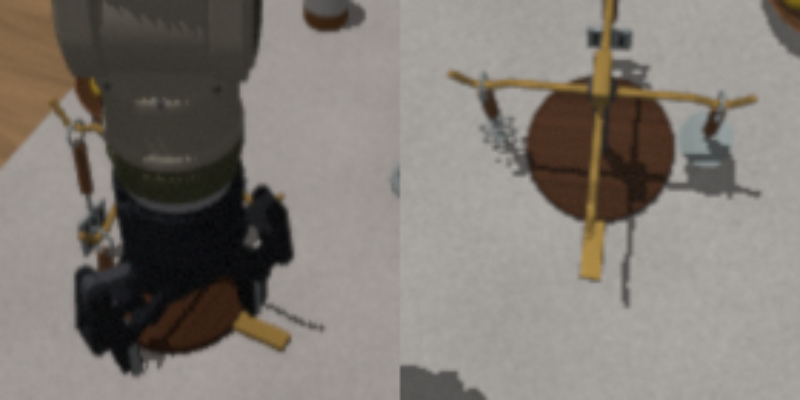

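```bash
python3 -m pendant '-2 1 50 0; 0 0 50 0; 0 0 50 0; 0 0 45 0; 0 0 36 0; 0 0 0 0' -1;  python3 -m pendant '0 0 0 0; 0 0 0 0; 0 0 0 0; 0 0 0 0; 0 0 0 0; 0 0 0 0' 1
```

```text
clock: 10.65
position: [0.4324, 0.2739, 0.1697]
tcp_rot: [-3.136, -0.004, 2.585]
force: [-0.1, -0.0, 0.7]
gripper_width: 0.999
grip_force: 0.0
clock: 11.4
position: [0.4351, 0.2753, 0.1736]
tcp_rot: [3.14, 0.002, 2.584]
force: [-0.5, -1.4, 5.9]
gripper_width: 0.29
grip_force: 58.8
```

```bash
python3 -m pendant '0 0 -30 0; 0 0 -42 0; 0 0 -42 0; 0 0 -42 0; -25 -40 0 0; -25 -40 0 0; -25 -40 0 0; -25 -40 0 0; -25 -40 0 0; -24 -39 0 0; 0 0 0 -9.5; 0 0 0 -9.5; 0 0 0 -9; 0 0 0 0; 0 0 0 0' 1
cat > see.py <<'E'
from h import *
s=state();a=capture("side");w=capture("wrist");print(s["position"],s["tcp_rot"],s["qpos"])
import pickle,sys; pickle.dump((s,a,w),open("s3.pkl","wb"))
X=cloud(a);z=X[...,2];M=s["position"][:2]; r=X[...,:2]-M
for lo,hi in((.2,.225),(.225,.25),(.25,.27),(.27,.29),(.29,.33)):
    m=(z>lo)&(z<hi)&(np.hypot(r[...,0],r[...,1])<.05); q=r[m]
    if len(q)>8: ww,v=np.linalg.eigh(np.cov(q.T)); print(lo,len(q),ww**.5,np.degrees(np.arctan2(v[1,1],v[0,1])),q.min(0),q.max(0))
cv2.imwrite(f"pics/{sys.argv[1]}.png",np.vstack([cv2.resize(np.hstack([a["pixels"][60:252,100:356],w["pixels"][::2,::2]])[...,::-1],(800,300))]))
E
python3 see.py d
```

```text
clock: 13.28
position: [0.4342, -0.0064, 0.3282]
tcp_rot: [-3.142, -0.0, 3.07]
force: [-0.3, -0.2, -2.2]
gripper_width: 0.287
grip_force: 59.8
[ 0.43422238 -0.00642514  0.32821016] [-3.14154015e+00 -1.81483097e-04  3.07016552e+00] [-2.00018212e-01  2.70570201e-02 -6.57762930e-02  1.47813626e+00
 -7.53472395e-05 -1.28591079e-01]
0.2 34 [0.00230678 0.02867257] 85.88137884991488 [-0.00614213 -0.03175935] [0.00515774 0.0323174 ]
0.225 31 [0.00201509 0.02850285] 86.09045045119657 [-0.00601149 -0.03026022] [0.0048152  0.03298311]
0.25 24 [0.00210868 0.02436342] 85.02036148224542 [-0.00526535 -0.02763122] [0.0055632  0.03246268]
0.27 32 [0.00240921 0.00794755] 73.7696864426277 [-0.00805964 -0.00139726] [0.00494037 0.02748167]
0.29 87 [0.00340363 0.00760748] -161.22519235992127 [-0.01309337 -0.00286019] [0.0119807  0.01663144]
```

View pics/d.png

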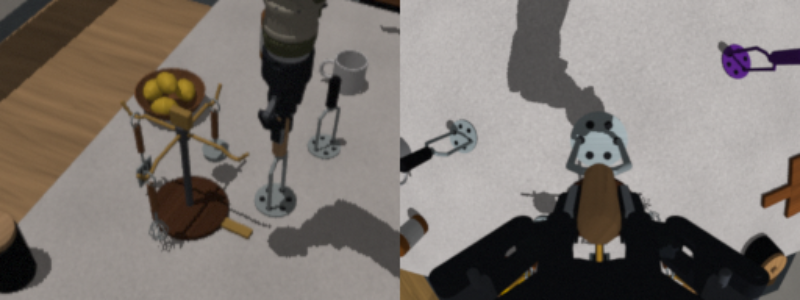

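```bash
python3 -m pendant '-20 0 0 0; -25 1 0 0; -25 0 0 0; -19 0 0 0; 0 0 0 0; 0 0 0 0' 1; python3 see.py e
```

```text
clock: 14.12
position: [0.5225, -0.0115, 0.3281]
tcp_rot: [3.142, -0.001, 3.072]
force: [0.5, 1.0, -2.1]
gripper_width: 0.286
grip_force: 59.8
[ 0.52248987 -0.01148643  0.3281109 ] [ 3.14157551e+00 -1.09663040e-03  3.07217098e+00] [-1.75603089e-01  2.03168732e-01  1.35479465e-01  1.50419933e+00
 -9.91716476e-05 -1.06181354e-01]
0.2 28 [0.00236353 0.02728652] 89.87366905447188 [-0.00558011 -0.02962548] [0.00409499 0.03261729]
0.225 90 [0.01516017 0.02036737] 174.70443211058148 [-0.02775807 -0.02921065] [0.04974951 0.03195511]
0.25 32 [0.00948826 0.02476652] 79.33484558113723 [-0.02997424 -0.02653943] [0.00502057 0.03243357]
0.27 36 [0.00284532 0.00983794] 77.56133775118298 [-0.00881447 -0.01974286] [0.00492821 0.02683241]
0.29 91 [0.00360141 0.00769815] -144.5904192946559 [-0.01311406 -0.00609376] [0.00971033 0.01617656]
```

View pics/e.png

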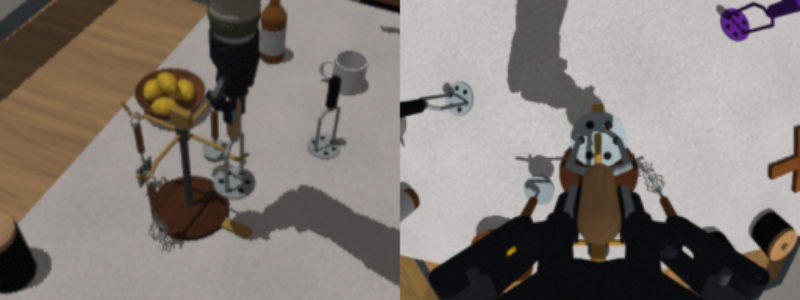

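```bash
python3 -m pendant '0 0 18 0; 0 0 18 0; 0 0 0 0; 0 0 0 0' 1; python3 -m pendant '0 0 3 0; 0 0 2 0; 0 0 0 0; 0 0 0 0' 1; python3 -m pendant '0 0 2 0; 0 0 0 0; 0 0 0 0' 1
```

```text
clock: 14.72
position: [0.5231, -0.0116, 0.2932]
tcp_rot: [-3.141, 0.001, 3.072]
force: [0.0, 0.4, -2.1]
gripper_width: 0.286
grip_force: 59.8
clock: 15.22
position: [0.5232, -0.0117, 0.2873]
tcp_rot: [-3.141, 0.0, 3.072]
force: [0.8, -0.8, -3.5]
gripper_width: 0.283
grip_force: 59.8
clock: 15.6
position: [0.5232, -0.0117, 0.2853]
tcp_rot: [-3.142, -0.0, 3.072]
force: [0.8, -0.2, -2.3]
gripper_width: 0.285
grip_force: 59.8
```

```bash
python3 -m pendant '0 0 1.5 0; 0 0 0 0; 0 0 0 0' 1; python3 -m pendant '0 0 1.5 0; 0 0 0 0; 0 0 0 0' 1
```

```text
clock: 15.98
position: [0.5233, -0.0117, 0.2842]
tcp_rot: [-3.141, 0.001, 3.073]
force: [-0.2, -0.4, 1.7]
gripper_width: 0.284
grip_force: 60.3
clock: 16.35
position: [0.5236, -0.0117, 0.2839]
tcp_rot: [-3.141, 0.003, 3.073]
force: [-1.3, -0.2, 7.7]
gripper_width: 0.284
grip_force: 61.0
```

Contact where expected (TCP 0.284). Back off slightly so the load is about zero, then look before releasing.

```bash
python3 -m pendant '0 0 -1.5 0; 0 0 0 0; 0 0 0 0' 1; python3 see.py f
```

```text
clock: 16.73
position: [0.5234, -0.0117, 0.2841]
tcp_rot: [-3.141, 0.001, 3.073]
force: [-0.8, 0.1, 4.2]
gripper_width: 0.284
grip_force: 60.3
[ 0.52337972 -0.01168954  0.28406467] [-3.14144771e+00  6.88602734e-04  3.07250116e+00] [-1.75705588e-01  2.02191660e-01  2.76118666e-02  1.39551642e+00
 -7.08412553e-05 -1.06614065e-01]
0.2 27 [0.00213067 0.02485271] 85.31666425359901 [-0.00589593 -0.03078791] [0.00477104 0.03193056]
0.225 99 [0.00860352 0.02060531] 168.62020349558784 [-0.02848485 -0.02461686] [0.04972459 0.02682717]
0.25 52 [0.00291201 0.01032066] -160.1956380104502 [-0.03066312 -0.00177981] [0.00932431 0.0136311 ]
0.27 33 [0.00445039 0.0085695 ] 62.152260541948266 [-0.013044   -0.01415311] [0.00733004 0.020123  ]
0.29 134 [0.0048219  0.01589499] 79.64308479236841 [-0.01530238 -0.0253812 ] [0.01077885 0.02633441]
```

View pics/f.png

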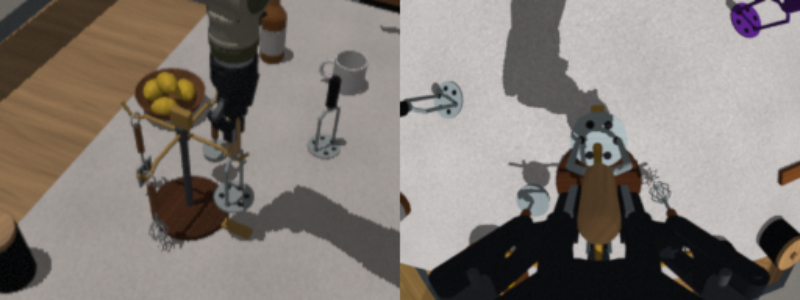

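```bash
python3 -m pendant '0 0 0 0; 0 0 0 0; 0 0 0 0; 0 0 0 0; 0 0 0 0; 0 0 -15 0; 0 0 -25 0; 0 0 -35 0; 0 0 -35 0; 0 0 -35 0; 50 0 0 0; 50 0 0 0; 40 -40 0 0; 0 -55 0 0; 0 -55 0 0; 0 -55 0 0; 0 0 0 0; 0 0 0 0' -1
python3 - <<'E'
from h import *
a=capture("side");b=capture("top")
X=cloud(b);z=X[...,2]
m=(z>.29)&(z<.335)&(X[...,0]>.47)&(X[...,0]<.58)&(abs(X[...,1])<.06); print(m.sum(),X[m].mean(0),X[m].max(0))
cv2.imwrite("pics/g.png",cv2.resize(np.hstack([a["pixels"][80:230,150:350],b["pixels"][105:255,160:360]])[...,::-1],(800,300),interpolation=cv2.INTER_CUBIC))
E
```

```text
clock: 19.08
position: [0.3692, -0.2064, 0.4295]
tcp_rot: [-3.142, 0.001, 3.072]
force: [-0.7, -0.4, -0.4]
gripper_width: 1.002
grip_force: 0.0
110 [ 0.52046042 -0.00951219  0.31732925] [0.53475107 0.0025689  0.324765  ]
```

View pics/g.png

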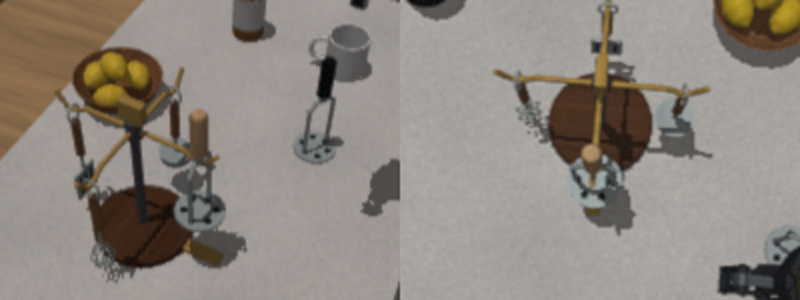

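```bash
python3 -c "
from rig import sign_off;print(sign_off())"
```

```text
the job is handed in; nothing more can be done
None
```

The job is handed in at about 19 s: the carousel's empty hook stands over the brass pointer (within about 1° by camera), the pale-handled masher hangs freely on it by its arch, and the black masher was left untouched.

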